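# Clear the drying tray: aid to its case, capsules tipped into the tin

## Robot

A 6-joint arm with a two-finger parallel gripper is mounted at the origin on the work surface. World frame = base frame: x ahead of the robot, y to its left, z up, the work surface at z = 0. Lengths are in mm, angles in rad, forces in N, time in s.
With the tool pointing down it reaches from about 400 to 925 mm from the base axis. Payload 3.4 kg.
Tool frame: the origin (TCP) lies on the centre line of the jaws, within the pads' length; the fingertips stand 19 mm ahead of it and the grasp point (between the pads) is the TCP (tip_reach is the distance from the TCP to the fingertips, in mm); z points along the fingers, y is the line along which they close (so a half turn about z gives the same grasp; the last joint's range is limited). The gripper opens to 85 mm and grips with 20 to 120 N. Pads are 22 mm wide; open, the fingers measure 114 mm over their backs; the gripper's body (76 mm by 85 mm) begins 54 mm behind the grasp point. The pads swing forward as they close: fully open they stand 13 mm farther back than shut.
Start: joints at [1.06, 0.307, 1.506, -0, 1.328, -0.073], TCP at [243.793, 520.765, 250.305] pointing down, gripper open.
Joint ranges: [-3.12, 3.12], [-1.05, 2.28], [0.14, 2.33], [-1.42, 4.57], [0.1, 2.73], [-2.68, 2.68]. Speed limits (rad/s): [2.57, 2.57, 3.14, 3.14, 3.14, 3.14].

## Interface

Orientations are given as [roll, pitch, yaw] about the fixed x, y, z axes, in that order (R = Rz(yaw) Ry(pitch) Rx(roll)).
In Python, from cell import * gives the robot as it stands. The module is installed in compiled form; this text tells all that it offers.
- The arm moves only by the shell command python3 -m inch 'ROWS'. ROWS is JSON, a list of rows, each a list of 7 numbers: the opening, from 0 (shut) to 1 (fully open), then the shift along the world's x, y, z in mm, then the turn, a rotation vector about the world's x, y, z in rad. In form: [[jaw, dx, dy, dz, ax, ay, az], ...]. A call has exactly 5 rows; each row is the pose to reach, as a shift and turn from the pose commanded when the call began; what a row does not reach only later rows make up. A row lasts 1/10 s, in which the tool goes at most 50 mm and 8.59 degrees, less where a joint would pass 70% of its speed; a pose out of reach is approached as far as the arm can. A call with a gripper value outside its range is refused whole. The fingers move at their own pace and stop on an object; the grip force is fixed at half the most. Time passes only in rows, so rows that repeat a pose let the fingers close, or fill a call up. It gives the time, the measured TCP pose, the force, the opening and the grip force at its end, in the units of the state.
- observe(): the state, without advancing time (a new reading comes with each control period).
- grab_frame(name): name is "scene" or "top" or "wrist"; returns the picture (420x560x3 uint8, red, green, blue); there is no depth.
- calibration(name): a dict with "K" (3x3 intrinsics, pixels), "k1" (the pictures are not rectified: a ray, as slopes to the right and down, at radius r is drawn at 1 + k1 r^2 times it, then the intrinsics apply), "rvec" (rotation vector, rad) and "tvec" (3), from world to camera coordinates, as OpenCV has them; the wrist camera has in their place "T_tool_cam" (4x4, takes a point from camera to tool coordinates, whose origin is the TCP and whose axes are the flange's). Camera axes: x right, y down, z forward; pixel columns grow to the right and rows downward; lengths in mm; the calibration is good to about 2 mm. A picture is of the moment at which its call begins: read the wrist's pose just before it. calibration takes no time and is no camera call.
- hand_in(): hands the job in; it is judged then, once.
The state is a dict: "time_s": time; "joint_positions": joint angles; "qvel": joint speeds; "joint_efforts": joint torques, N m; "ee_pos": TCP position; "eef_rot": TCP orientation; "ft_force": force on the tool from outside, world axes, zero at the start; "moment": the same for the moment, N m; "gripper_width": opening from 0.0 (shut) to 1.0 (fully open); "grip_force": force on a finger pad.
Only numpy, scipy, OpenCV 4.12 (cv2) and the standard library are available. Lean on these libraries where they do the work, as an engineer would, in place of code of your own. Each camera call takes 0.05 s, during which the arm holds its last target. There are 200 camera calls.

## Task

The small blue tray holds one hearing aid and three spent orange drying capsules. First lift the hearing aid off and lay it in the open white charging case; then pick the tray up by its handle and tip it so that all three capsules slide off the open end into the open aluminium tin, without the gripper handling any capsule. Set the empty tray back down flat on the shelf, leaving the tin upright and the other things where they are.

Things in the scene. Friction and masses are not known exactly. Their poses are not given: they have to be found in the camera images.
- tray: blue plastic tray, 150 long (its x) x 72 wide (its y), floor 4 thick, low walls 4 thick with rim 15 above the underside on both long sides and at the handle end (-x); the +x end is open, with no wall (spout). Loose, 180 g. Origin: centre of the underside; z up
- tray_grip (a point): middle of the tray's paddle handle, about 37 above the tray's underside and 83 behind its centre (-x). The paddle is 12 thick (along tray y), 34 wide, 60 long, and leans back, away from the spout, by 25 degrees from upright (top end farthest back); its top is about 67 high. Axes as tray
- tray_spout (a point): middle of the tray's open edge, on the upper face of the floor: 75 ahead of the tray's centre (+x), 4 above the underside. Axes as tray
- aid: beige behind-the-ear hearing aid, 36 long (x) x 13 wide (y) x 22 high, 14 g, with rounded edges; stands on the tray towards its handle end. A thin clear tube curls off its +x end (look only). Origin: centre of its underside
- aid_center (a point): centre of the hearing aid, 11 above its underside
- capsule0_center (a point): centre of an orange drum-shaped drying capsule with a silver top, diameter 26, 12 high, 12 g, lying flat on the tray towards the open end; its z is the drum's axis
- capsule1_center (a point): centre of an orange drum-shaped drying capsule with a silver top, diameter 26, 12 high, 12 g, lying flat on the tray towards the open end; its z is the drum's axis
- capsule2_center (a point): centre of an orange drum-shaped drying capsule with a silver top, diameter 26, 12 high, 12 g, lying flat on the tray towards the open end; its z is the drum's axis
- tin: open round aluminium tin, outer diameter 96, 45 high, wall 3, inner floor 4 above the shelf, 200 g, loose. Origin: centre of its underside
- case: white charging case, fixed: open tray 80 (x) x 110 (y) x 30 high, wall and floor 5, inside 70 x 100. Its lid is fixed open on the +x side, sloping up and outward at 45 degrees from the +x rim to about 85 high, 100 from the centre. Origin: centre of its underside
- tin_lid: the tin's round aluminium lid lying upside down, diameter 100, 12 high; bystander. Origin: underside centre
- dish: grey ceramic dish, diameter 90, 24 high; bystander. Origin: underside centre
- organizer: clear acrylic battery organizer, 60 (x) x 100 (y) x 26 high, batteries inside; bystander. Origin: underside centre
- brush: small steel cleaning brush, 118 long (along its x), 11 thick, lying; bystander. Origin: underside, near mid-length
- capsule0: the same capsule, origin at the centre of its underside
- capsule1: the same capsule, origin at the centre of its underside
- capsule2: the same capsule, origin at the centre of its underside
There are look-alikes about, which are no part of the job. There is more than one size of the tray; the one meant has the size given above.

How it is judged (in metres and radians):
On the way, in this order (a step that is already met when the one before it is completed fails the run):
1. the hearing aid lies in the charging case, let go, while the three capsules are still on the tray (x of aid_center in the frame of case between -0.037 and 0.037 m and y of aid_center in the frame of case between -0.052 and 0.052 m and z of aid_center in the frame of case between 0.003 and 0.028 m and contact force between aid and the fingers below 0.05 N and z of capsule0_center in the frame of tray between 0 and 0.02 m and x of capsule0_center in the frame of tray between -0.07 and 0.08 m and z of capsule1_center in the frame of tray between 0 and 0.02 m and x of capsule1_center in the frame of tray between -0.07 and 0.08 m and z of capsule2_center in the frame of tray between 0 and 0.02 m and x of capsule2_center in the frame of tray between -0.07 and 0.08 m), for 0.2 s.
2. the tray is held tipped, spout down, with its open edge over the tin (angle between tray's own z axis and vertical above 0.26 rad and horizontal distance between tray_spout and tin below 0.07 m and height (world z) of tray_spout above 0.03 m and contact force between the fingers and tray above 0.5 N), for 0.1 s.
At the end, for the whole second after the job is handed in: The hearing aid lies inside the charging case; all three capsule centres are inside the tin (within 46 mm of its axis and below its rim) and at rest; the tin is upright (within 0.1 rad); the tray stands flat on the shelf (tilt under 0.08 rad, underside within 6 mm of the shelf), at rest (x of aid_center in the frame of case between -0.037 and 0.037 m and y of aid_center in the frame of case between -0.052 and 0.052 m and z of aid_center in the frame of case between 0.003 and 0.028 m and horizontal distance between each of capsule0_center, capsule1_center, capsule2_center and tin below 0.046 m and height (world z) of each of capsule0_center, capsule1_center, capsule2_center below 0.045 m and linear speed of each of capsule0, capsule1, capsule2, aid, tray below 0.03 m/s and angle between tin's own z axis and vertical below 0.1 rad and angle between tray's own z axis and vertical below 0.08 rad and height (world z) of tray between -0.006 and 0.006 m); the robot touches nothing.
It fails at once if the gripper presses on a capsule (over 1 N) (contact force between the fingers and capsule0 above 1 N or contact force between the fingers and capsule1 above 1 N or contact force between the fingers and capsule2 above 1 N).
It fails at once if the tin is shoved by more than 40 mm or tipped over (distance of tin from where it was at the start of the episode above 0.04 m or angle between tin's own z axis and vertical above 0.35 rad).
It fails at once if the tin's lid, the dish, the organizer or the brush is moved by more than 30 mm (distance of any of tin_lid, dish, organizer, brush from where it was at the start of the episode above 0.03 m).
It also fails if it takes over 72 s, if anything falls off the work surface, if the arm or the gripper's body presses on something with over 40 N, if the wrist force passes 120 N, or if a joint passes its speed limit or range.

## Working session

There is one attempt and no reset: what is moved stays moved. The work goes in short steps, Python scripts to look and compute and a shell command to move; the robot and the scene stay as the last step left them, time stands still between calls to the robot, and variables do not carry over. Pictures are saved under pics/ and viewed, at most 10 in all, crops included, and the job is handed in when it is done.

```bash
mkdir -p pics; python3 - <<'E'
from cell import *
import cv2
for n in ("top","scene"):
    cv2.imwrite(f"pics/{n}0.png",cv2.resize(grab_frame(n)[:,:,::-1],(800,600),interpolation=cv2.INTER_CUBIC)); print(n,calibration(n))
print(calibration("wrist")); s=observe(); print(s)
E
```

```text
top {'K': array([[429.25573731,   0.        , 275.94800414],
       [  0.        , 429.25573731, 205.80251793],
       [  0.        ,   0.        ,   1.        ]]), 'k1': -0.06186568873695287, 'rvec': array([ 2.10910297, -2.16552374,  0.13070986]), 'tvec': array([ 153.52649838,  560.90406123, 1230.65373615])}
scene {'K': array([[454.13741734,   0.        , 287.02138812],
       [  0.        , 454.13741734, 204.07207488],
       [  0.        ,   0.        ,   1.        ]]), 'k1': 0.014936961986904454, 'rvec': array([ 0.95473287,  2.60777974, -0.86153284]), 'tvec': array([ 349.77575829, -307.58900805, 1338.83495358])}
{'K': array([[330.8417568 ,   0.        , 276.24941916],
       [  0.        , 330.8417568 , 212.59291901],
       [  0.        ,   0.        ,   1.        ]]), 'k1': -0.05943160229079665, 'T_tool_cam': array([[-5.67310154e-04, -9.44341426e-01, -3.28966485e-01,
         8.47454910e+01],
       [ 9.99999813e-01, -4.60145579e-04, -4.03614108e-04,
         6.94947263e-02],
       [ 2.29777049e-04, -3.28966653e-01,  9.44341511e-01,
        -1.24917221e+02],
       [ 0.00000000e+00,  0.00000000e+00,  0.00000000e+00,
         1.00000000e+00]])}
{'time_s': 0.1, 'joint_positions': array([ 1.05952525e+00,  3.07472818e-01,  1.50754171e+00, -3.02117286e-05,
        1.32841007e+00, -7.35097448e-02]), 'qvel': array([-0.00032889, -0.00169508, -0.00584487, -0.00152691,  0.00116943,
       -0.0020269 ]), 'joint_efforts': array([ 1.71533929e-04, -4.58527529e+01, -2.52608085e+01, -3.62434666e-04,
        5.49833247e-03, -4.04585899e-05]), 'ee_pos': array([243.49416322, 520.24073694, 249.48805614]), 'eef_rot': array([-3.13976350e+00, -1.05308333e-04,  2.70383850e+00]), 'ft_force': array([-1.63572964,  0.14334284, -0.02339353]), 'moment': array([-0.03959365,  0.01360988, -0.0302337 ]), 'grip_force': 0.0, 'gripper_width': 0.9990262765333229}
```

View pics/top0.png

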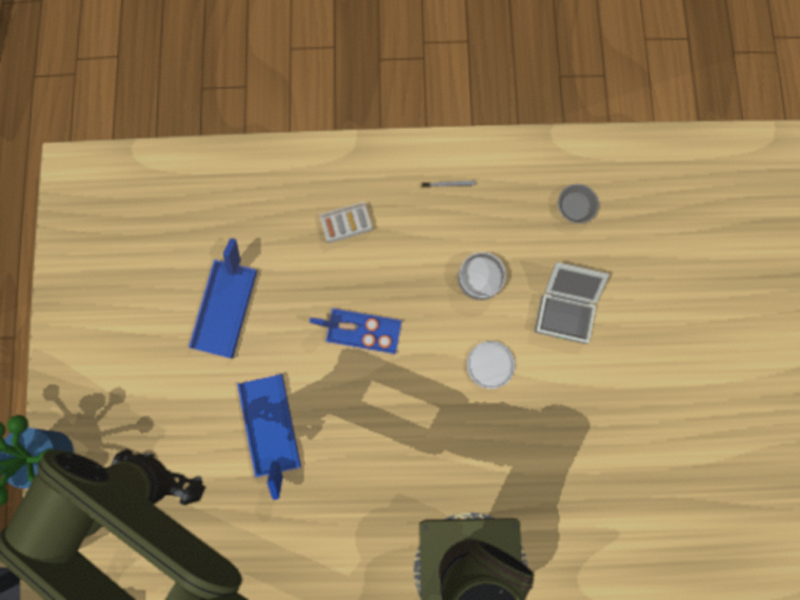

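View pics/scene0.png

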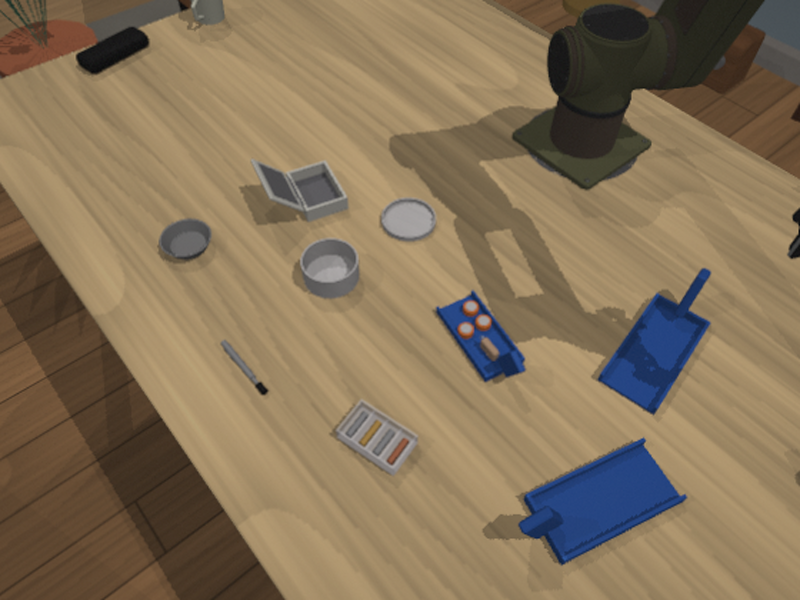

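The top view (800x600 px) shows:
- The tray is around (365,332), with its handle at (318,322) on the left and its spout on the right.
- The aid is at (348,326). The capsules are at (372,324), (369,340) and (384,341).
- The tin is at (483,276) and the case at (566,320), with its lid on the far side.
- The tin lid is at (491,365). The two other trays are larger look-alikes.

```bash
cat > h.py <<'E'
import numpy as np, cv2
from scipy.spatial.transform import Rotation as R
from cell import *
np.set_printoptions(precision=2,suppress=True)
def cam(n,s=None):
    c=calibration(n)
    if n=="wrist":
        s=s or observe(); T=np.eye(4); T[:3,:3]=R.from_euler("xyz",s["eef_rot"]).as_matrix(); T[:3,3]=s["ee_pos"]
        M=T@c["T_tool_cam"]; return c,M[:3,:3],M[:3,3]
    A=R.from_rotvec(c["rvec"]).as_matrix(); return c,A.T,-A.T@c["tvec"]
def p2w(C,uv,z):
    c,A,o=C; uv=np.asarray(uv,float).reshape(-1,1,2)
    n=cv2.undistortPoints(uv,c["K"],np.array([c["k1"],0,0,0,0]),None,None).reshape(-1,2)
    d=np.c_[n,np.ones(len(n))]@A.T
    return o+d*((z-o[2])/d[:,2])[:,None]
def w2p(C,P):
    c,A,o=C; P=np.asarray(P,float).reshape(-1,3)
    return cv2.projectPoints(P,R.from_matrix(A.T).as_rotvec(),-A.T@o,c["K"],np.array([c["k1"],0,0,0,0]))[0].reshape(-1,2)
E
python3 - <<'E'
from h import *
im=cv2.imread("pics/top0.png"); C=cam("top"); k=.7
f=lambda uv,z:p2w(C,(np.array(uv)+.5)*k-.5,z)
print("aid",f([[348,326]],24)); print("caps",f([[372,324],[369,340],[384,341]],16))
print("tin rim",f([[483,276]],45)); print("tinlid",f([[491,365]],12)); print("dish",f([[578,204]],24))
print("case rim corners",f([[546,297],[599,303],[588,342],[537,332]],30))
print("handle",f([[318,322]],50))
b,g,r=[im[...,i].astype(int) for i in range(3)]
m=((b>g+50)&(b>r+60)).astype(np.uint8); m[:300]=0;m[362:]=0;m[:,:325]=0;m[:,410:]=0
mm=cv2.morphologyEx(m,cv2.MORPH_CLOSE,np.ones((15,15)))
bx=cv2.boxPoints(cv2.minAreaRect(cv2.findNonZero(mm))); print(bx); P=f(bx,12);print(P, np.linalg.norm(np.diff(P,axis=0),axis=1))
cv2.imwrite("pics/c.png",cv2.resize(im[220:400,300:620],None,fx=2.5,fy=2.5,interpolation=cv2.INTER_CUBIC))
E
```

```text
aid [[502.86 237.86  24.  ]]
caps [[506.49 187.94  16.  ]
 [472.97 194.91  16.  ]
 [470.06 163.47  16.  ]]
tin rim [[597.33 -46.08  45.  ]]
tinlid [[414.22 -58.59  12.  ]]
dish [[ 752.19 -260.52   24.  ]]
case rim corners [[ 551.72 -177.61   30.  ]
 [ 535.96 -287.93   30.  ]
 [ 455.33 -259.31   30.  ]
 [ 479.09 -154.62   30.  ]]
handle [[510.29 297.09  50.  ]]
[[326.71 340.65]
 [332.3  308.73]
 [400.34 320.63]
 [394.75 352.56]]
[[474.17 284.49  12.  ]
 [541.65 271.92  12.  ]
 [512.4  128.16  12.  ]
 [445.51 141.62  12.  ]] [ 68.64 146.71  68.23]
```

View pics/c.png

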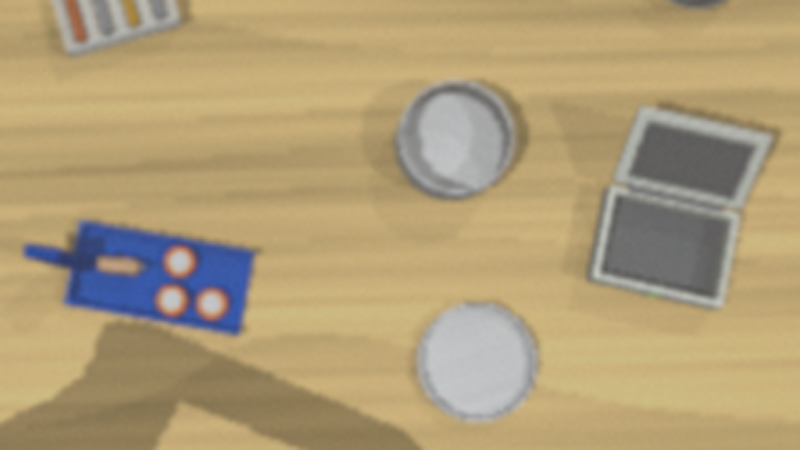

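Estimates from the top view:
- Tray centre is about (493,207), yaw about -101°. The measured box of 147x68 fits the tray with the size given.
- The aid is near (503,238).
- The tin is at (597,-46).
- The case is at (505,-220), yaw about -10°.

Next I move above the aid for a wrist view.

```bash
python3 -m inch '[[0.3,33,-36,0,0,0,-0.13],[0.3,66,-72,0,0,0,-0.26],[0.3,99,-108,0,0,0,-0.39],[0.3,132,-144,0,0,0,-0.52],[0.3,165,-180,0,0,0,-0.65]]'; python3 -m inch '[[0.3,24,-25,-15,0,0,-0.14],[0.3,48,-50,-30,0,0,-0.28],[0.3,72,-75,-45,0,0,-0.42],[0.3,95,-103,-60,0,0,-0.56],[0.3,95,-103,-60,0,0,-0.685]]'
python3 - <<'E'
from h import *
s=observe(); print(s["ee_pos"],s["eef_rot"])
im=grab_frame("wrist")[:,:,::-1]; np.save("w1.npy",im); C=cam("wrist",s)
cv2.imwrite("pics/w1.png",cv2.resize(im,(800,600),interpolation=cv2.INTER_CUBIC))
E
```

```text
time_s: 0.6
ee_pos: [409.5, 339.1, 250.0]
eef_rot: [-3.141, 0.0, 2.049]
ft_force: [1.0, 1.3, 0.6]
gripper_width: 0.3
grip_force: 0.0
time_s: 1.1
ee_pos: [505.2, 233.9, 187.7]
eef_rot: [-3.139, 0.004, 1.359]
ft_force: [-0.7, 0.3, 0.2]
gripper_width: 0.301
grip_force: 0.0
[505.18 233.92 187.66] [-3.14  0.    1.36]
```

View pics/w1.png

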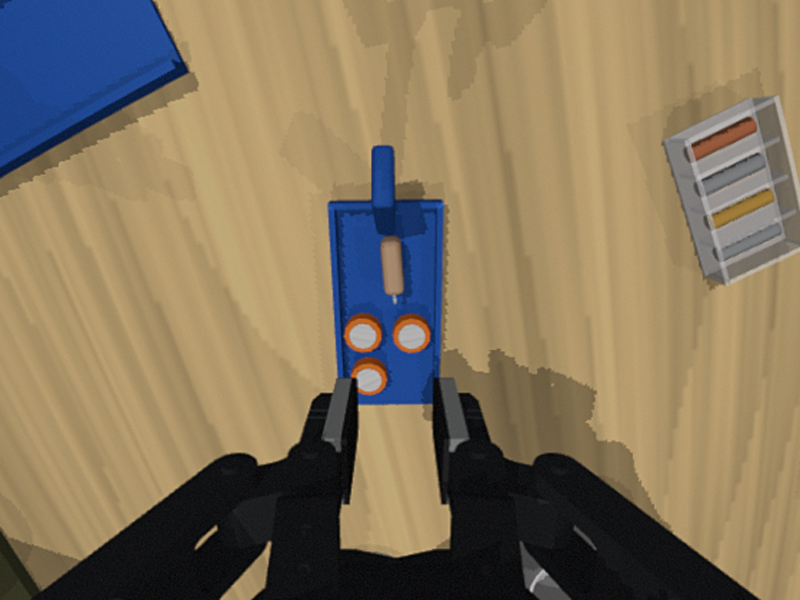

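```bash
python3 - <<'E'
from h import *
C=cam("wrist"); k=.7
f=lambda uv,z:p2w(C,(np.array(uv)+.5)*k-.5,z)
print("cam",C[2]); print("aid ends",f([[391,238],[394,295]],24), "caps",f([[363,337],[412,336],[369,379]],16))
P=f([[330,202],[443,202],[433,403],[345,403]],15);P2=f([[439,404],[340,404]],4)
print("tray back rim L,R",P[:2],"spout floor",P2, "paddle top",f([[383,150]],66))
c=(P[0]+P[1])/2; e=(P2[0]+P2[1])/2; d=e-c; print("len",np.hypot(*d[:2]),"w",np.linalg.norm(P[0]-P[1]),"yaw",np.arctan2(d[1],d[0]),"ctr",(c+e)/2)
E
```

```text
cam [523.07 318.61 313.16]
aid ends [[507.46 262.33  24.  ]
 [501.3  225.65  24.  ]] caps [[473.5  198.07  16.  ]
 [506.38 191.67  16.  ]
 [469.99 165.78  16.  ]]
tray back rim L,R [[474.73 290.98  15.  ]
 [543.58 275.88  15.  ]] spout floor [[514.31 127.81   4.  ]
 [441.58 143.61   4.  ]] paddle top [[515.49 314.95  66.  ]]
len 150.97871981564074 w 70.4846849875024 yaw -1.7790023396769161 ctr [493.55 209.57   9.5 ]
```

```bash
python3 -m inch '[[0.3,-2,5,-40,0,0,0.045],[0.3,-2,5,-80,0,0,0.045],[0.3,-2,5,-115,0,0,0.045],[0.3,-2,5,-140,0,0,0.045],[0.3,-2,5,-156,0,0,0.045]]'; python3 -m inch '[[0.3,0,0,0,0,0,0],[0,0,0,0,0,0,0],[0,0,0,0,0,0,0],[0,0,0,0,0,0,0],[0,0,0,0,0,0,0]]'
```

```text
time_s: 1.65
ee_pos: [500.1, 242.7, 32.1]
eef_rot: [-3.138, 0.002, 1.417]
ft_force: [-1.1, 0.1, -0.2]
gripper_width: 0.297
grip_force: 0.0
time_s: 2.15
ee_pos: [502.4, 243.0, 35.4]
eef_rot: [3.14, -0.001, 1.414]
ft_force: [-0.4, -0.3, -0.4]
gripper_width: 0.126
grip_force: 62.8
```

```bash
python3 -m inch '[[0,0,0,10,0,0,0],[0,0,0,30,0,0,0],[0,0,0,60,0,0,0],[0,0,0,90,0,0,0],[0,0,0,110,0,0,0]]'
python3 - <<'E'
from h import *
s=observe(); print(s["ee_pos"],s["eef_rot"],s["gripper_width"],s["grip_force"])
im=grab_frame("wrist")[:,:,::-1]
cv2.imwrite("pics/w2.png",cv2.resize(im,(800,600),interpolation=cv2.INTER_CUBIC))
E
```

```text
time_s: 2.65
ee_pos: [502.7, 243.1, 147.5]
eef_rot: [3.138, -0.002, 1.414]
ft_force: [0.1, 0.1, 0.5]
gripper_width: 0.125
grip_force: 62.8
[502.68 243.1  147.5 ] [ 3.14 -0.    1.41] 0.12530751019263206 62.82115817070007
```

View pics/w2.png

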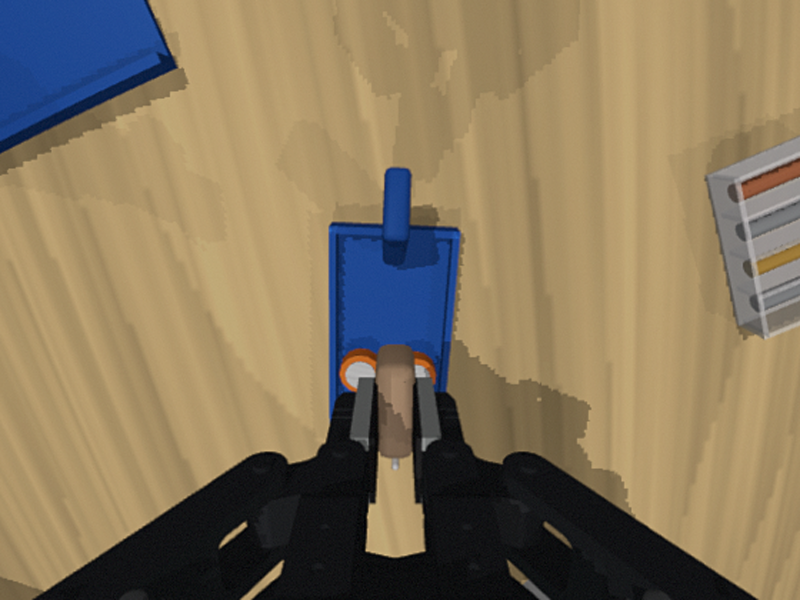

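The aid is held squarely between the pads and is clear of the tray. The capsules are undisturbed. Before crossing, I check the case and tin estimates against the scene view.

```bash
python3 -m inch '[[0,0,-45,5,0,0,0],[0,0,-90,5,0,0,0],[0,0,-135,5,0,0,0],[0,0,-180,5,0,0,0],[0,0,-225,5,0,0,0]]'; python3 - <<'E'
from h import *
im=cv2.imread("pics/scene0.png"); S=cam("scene"); T=cam("top"); im2=cv2.imread("pics/top0.png")
def draw(I,C,P,col):
    q=((w2p(C,P)+.5)/.7-.5); cv2.polylines(I,[np.int32(np.round(q*16))],True,col,1,cv2.LINE_AA,4)
def box(c,yaw,L,W,z):
    r=R.from_euler("z",yaw).as_matrix(); return np.array([[x*L/2,y*W/2,0] for x,y in ((1,1),(1,-1),(-1,-1),(-1,1))])@r.T+[*c,z]
t=np.linspace(0,6.28,40)
circ=lambda c,r,z:np.c_[c[0]+r*np.cos(t),c[1]+r*np.sin(t),0*t+z]
for I,C in ((im,S),(im2,T)):
    draw(I,C,box((505.5,-220),-.18,80,110,30),(0,0,255)); draw(I,C,circ((597,-46),48,45),(0,0,255)); draw(I,C,box((493.5,209),-1.78,150,72,15),(0,255,255))
a=cv2.resize(im[130:400,230:550],None,fx=1.6,fy=1.6);b=cv2.resize(im2[220:380,300:620],None,fx=1.6,fy=1.6)
o=np.vstack([a,b])[:,:]; o=cv2.resize(o,None,fx=.85,fy=.85); print(o.shape); cv2.imwrite("pics/chk.png",o)
E
```

```text
time_s: 3.2
ee_pos: [501.5, 16.2, 149.9]
eef_rot: [3.141, -0.0, 1.414]
ft_force: [1.7, -0.0, -0.3]
gripper_width: 0.13
grip_force: 62.9
(585, 435, 3)
```

View pics/chk.png

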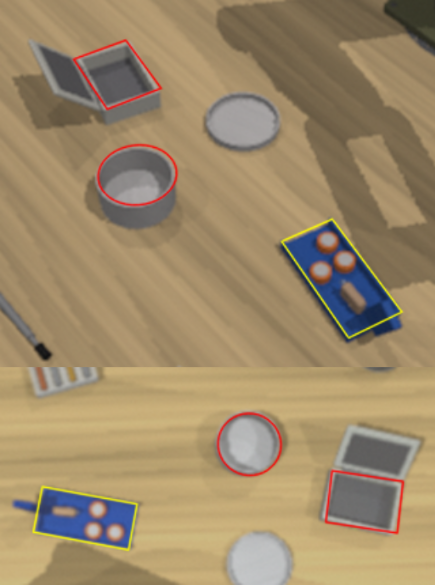

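The overlays fit the case rim, tin rim and tray in both views, so I go on to the case.

```bash
python3 -m inch '[[0,0,-47,0,0,0,0],[0,0,-94,0,0,0,0],[0,0,-141,0,0,0,0],[0,0,-188,0,0,0,0],[0,0,-235,0,0,0,0]]'; python3 -m inch '[[0,0,0,-30,0,0,0],[0,0,0,-60,0,0,0],[0,0,0,-85,0,0,0],[0,0,0,-100,0,0,0],[0,0,0,-108,0,0,0]]'; python3 -m inch '[[0,0,0,-2,0,0,0],[0,0,0,-4,0,0,0],[0,0,0,-4,0,0,0],[0,0,0,-4,0,0,0],[0,0,0,-4,0,0,0]]'
```

```text
time_s: 3.7
ee_pos: [501.4, -219.2, 149.9]
eef_rot: [3.141, 0.0, 1.414]
ft_force: [1.6, -0.8, 0.5]
gripper_width: 0.13
grip_force: 62.9
time_s: 4.2
ee_pos: [500.8, -216.9, 40.1]
eef_rot: [-3.139, -0.001, 1.413]
ft_force: [-0.5, 0.6, 0.0]
gripper_width: 0.126
grip_force: 62.9
time_s: 4.7
ee_pos: [502.2, -217.4, 38.0]
eef_rot: [3.14, 0.0, 1.414]
ft_force: [-0.3, 0.2, -0.3]
gripper_width: 0.128
grip_force: 62.9
```

```bash
python3 -m inch '[[0,0,0,-1,0,0,0],[0,0,0,-2,0,0,0],[0.3,0,0,-2,0,0,0],[0.3,0,0,-2,0,0,0],[0.3,0,0,-2,0,0,0]]'; python3 -m inch '[[0.3,0,0,15,0,0,0],[0.3,0,0,50,0,0,0],[0.3,0,0,90,0,0,0],[0.3,0,0,130,0,0,0],[0.3,0,45,150,0,0,0]]'
python3 - <<'E'
from h import *
s=observe(); print(s["ee_pos"],s["eef_rot"],s["joint_positions"])
im=grab_frame("wrist")[:,:,::-1]
cv2.imwrite("pics/w3.png",im)
E
```

```text
time_s: 5.2
ee_pos: [501.8, -217.2, 35.3]
eef_rot: [-3.142, -0.0, 1.414]
ft_force: [-0.1, -0.7, -0.2]
gripper_width: 0.297
grip_force: 0.0
time_s: 5.7
ee_pos: [505.2, -176.9, 189.3]
eef_rot: [3.133, 0.004, 1.409]
ft_force: [0.8, 0.4, 0.3]
gripper_width: 0.3
grip_force: 0.0
[ 505.15 -176.92  189.3 ] [3.13 0.   1.41] [-0.41  0.3   1.68 -0.    1.15 -0.25]
```

View pics/w3.png

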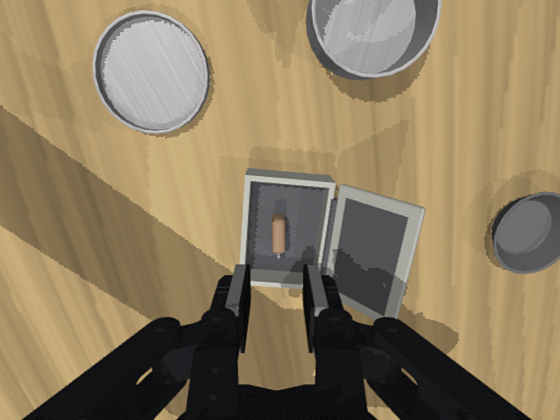

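The aid stands inside the case, around (278,233) px, and the gripper is clear. Now I go to the tray handle.

```bash
python3 -m inch '[[0.45,0,45,5,0,0,-0.01],[0.45,0,92,10,0,0,-0.02],[0.45,0,139,10,0,0,-0.03],[0.45,0,186,10,0,0,-0.04],[0.45,0,233,10,0,0,-0.047]]'; python3 -m inch '[[0.45,2,47,0,0,0,0],[0.45,5,94,0,0,0,0],[0.45,8,141,0,0,0,0],[0.45,11,188,0,0,0,0],[0.45,14,235,0,0,0,0]]'; python3 -m inch '[[0.45,0,10,-10,-0.107,0.0225,0],[0.45,0,20,-25,-0.2135,0.045,0],[0.45,0,26,-45,-0.32,0.0675,0],[0.45,0,26,-65,-0.427,0.09,0],[0.45,0,26,-75,-0.427,0.09,0]]'; python3 - <<'E'
from h import *
s=observe(); Rm=R.from_euler("xyz",s["eef_rot"]).as_matrix(); print(s["ee_pos"],Rm[:,2],Rm[:,1],s["joint_positions"])
t=-1.78; x=np.array([np.cos(t),np.sin(t),0]); a=-np.sin(.436)*x+[0,0,np.cos(.436)]
g=np.array([493.5,209,0])-83*x+[0,0,37]+5*a; print("grasp",g,"pre",g+80*a, "want z",-a, "turn",(R.from_rotvec(np.array([-np.sin(t),np.cos(t),0])*-.436)*R.from_euler("xyz",[np.pi,0,t+np.pi])*R.from_matrix(Rm).inv()).as_rotvec())
E
```

```text
time_s: 6.25
ee_pos: [501.2, 62.6, 195.2]
eef_rot: [-3.142, -0.0, 1.366]
ft_force: [1.1, -0.0, -1.5]
gripper_width: 0.449
grip_force: 0.0
time_s: 6.75
ee_pos: [515.2, 297.7, 195.0]
eef_rot: [-3.141, 0.0, 1.367]
ft_force: [1.2, -0.5, 1.0]
gripper_width: 0.45
grip_force: 0.0
time_s: 7.25
ee_pos: [514.4, 323.9, 115.7]
eef_rot: [-3.135, 0.44, 1.373]
ft_force: [-0.4, 0.2, -1.0]
gripper_width: 0.451
grip_force: 0.0
[514.41 323.89 115.7 ] [-0.09 -0.42 -0.9 ] [ 0.98 -0.2  -0.01] [ 0.65  0.64  1.36 -0.28  1.48  0.93]
grasp [511.18 292.26  41.53] pre [518.19 325.3  114.05] want z [-0.09 -0.41 -0.91] turn [ 0.   -0.01 -0.01]
```

```bash
python3 -m inch '[[0.45,0,-8,-18,0,0,0],[0.45,-1,-16,-37,0,0,0],[0.45,-2,-24,-55,0,0,0],[0.45,-3,-30,-68,0,0,0],[0.45,-3,-32,-74,0,0,0]]'; python3 -m inch '[[0.45,0,0,0,0,0,0],[0.45,0,0,0,0,0,0],[0.45,0,0,0,0,0,0],[0.45,0,0,0,0,0,0],[0.45,0,0,0,0,0,0]]'
python3 - <<'E'
from h import *
s=observe(); print(s["ee_pos"])
cv2.imwrite("pics/w4.png",grab_frame("wrist")[:,:,::-1])
E
```

```text
time_s: 7.75
ee_pos: [511.7, 287.8, 45.8]
eef_rot: [-3.138, 0.436, 1.366]
ft_force: [0.2, -0.1, 0.5]
gripper_width: 0.45
grip_force: 0.0
time_s: 8.25
ee_pos: [513.1, 290.2, 46.8]
eef_rot: [-3.141, 0.435, 1.367]
ft_force: [-0.2, 0.1, -0.2]
gripper_width: 0.452
grip_force: 0.0
[513.09 290.23  46.82]
```

View pics/w4.png

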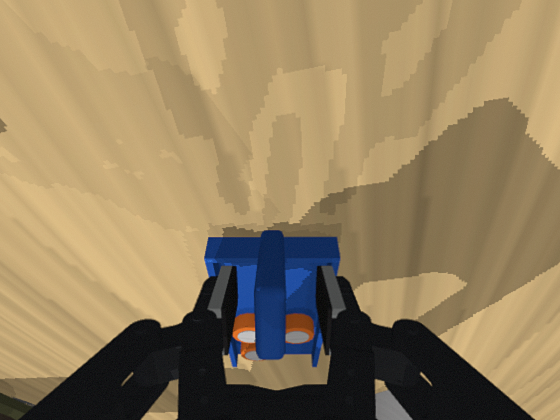

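The paddle sits between the open pads, about 2 mm off centre (271 against 278 px). I correct that and close.

```bash
python3 -m inch '[[0.45,-2,0,-4,0,0,0],[0.45,-2,0,-4,0,0,0],[0,-2,0,-4,0,0,0],[0,-2,0,-4,0,0,0],[0,-2,0,-4,0,0,0]]'; python3 -m inch '[[0,-2,0,0,0,0,0],[0,0,0,0,0,0,0],[0,0,0,10,0,0,0],[0,0,0,25,0,0,0],[0,0,0,40,0,0,0]]'; python3 - <<'E'
from h import *
s=observe(); print(s["ee_pos"],s["eef_rot"],s["gripper_width"],s["moment"],s["ft_force"])
cv2.imwrite("pics/w5.png",grab_frame("wrist")[:,:,::-1])
E
```

```text
time_s: 8.8
ee_pos: [510.9, 289.9, 42.3]
eef_rot: [-3.14, 0.436, 1.367]
ft_force: [-0.5, 0.4, 0.3]
gripper_width: 0.133
grip_force: 58.6
time_s: 9.3
ee_pos: [510.9, 289.8, 83.5]
eef_rot: [-3.14, 0.436, 1.367]
ft_force: [-0.1, 0.0, -2.2]
gripper_width: 0.132
grip_force: 58.5
[510.92 289.81  83.55] [-3.14  0.44  1.37] 0.13189281363259242 [ 0.54 -0.13 -0.  ] [-0.14  0.03 -2.16]
```

View pics/w5.png

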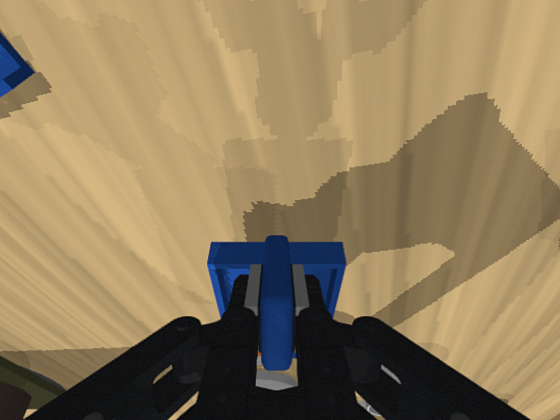

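Grip is firm: the wrist reads about 2.2 N, which matches tray plus capsules, and the tray is level. I carry it slowly so the capsules stay put.

```bash
python3 -m inch '[[0,3,-4,10,0,0,0],[0,10,-13,20,0,0,0],[0,19,-25,30,0,0,0],[0,28,-37,40,0,0,0],[0,37,-49,47,0,0,0]]'; python3 -m inch '[[0,9,-12,0,0,0,0],[0,18,-24,0,0,0,0],[0,28,-36,0,0,0,0],[0,37,-48,0,0,0,0],[0,46,-60,0,0,0,0]]'; python3 -m inch '[[0,9,-12,0,0,0,0],[0,18,-24,0,0,0,0],[0,27,-35,0,0,0,0],[0,34,-44,0,0,0,0],[0,38,-49,0,0,0,0]]';  python3 -m inch '[[0,2,-2,-3,0,0,0],[0,2,-2,-8,0,0,0],[0,2,-2,-13,0,0,0],[0,2,-2,-16,0,0,0],[0,2,-2,-17,0,0,0]]'
python3 - <<'E'
from h import *
s=observe(); print(s["ee_pos"],s["eef_rot"],s["ft_force"],s["joint_positions"])
a=grab_frame("scene")[:,:,::-1][80:300,130:410]; b=grab_frame("top")[:,:,::-1][140:290,200:440]
a=cv2.resize(a,(560,440)); b=cv2.resize(b,None,fx=1,fy=1); cv2.imwrite("pics/s6.png",a)
E
```

```text
time_s: 9.85
ee_pos: [549.0, 239.3, 130.4]
eef_rot: [-3.141, 0.436, 1.366]
ft_force: [0.3, 0.2, -2.7]
gripper_width: 0.132
grip_force: 58.5
time_s: 10.35
ee_pos: [594.4, 179.6, 128.8]
eef_rot: [-3.139, 0.437, 1.367]
ft_force: [-0.6, -0.1, -2.4]
gripper_width: 0.131
grip_force: 58.5
time_s: 10.85
ee_pos: [632.6, 130.7, 129.3]
eef_rot: [-3.14, 0.436, 1.366]
ft_force: [-0.2, -0.1, -1.8]
gripper_width: 0.129
grip_force: 58.5
time_s: 11.35
ee_pos: [633.1, 130.1, 111.5]
eef_rot: [-3.138, 0.437, 1.369]
ft_force: [-0.8, -0.3, -3.1]
gripper_width: 0.132
grip_force: 58.5
[633.12 130.14 111.5 ] [-3.14  0.44  1.37] [-0.77 -0.3  -3.13] [ 0.34  0.65  1.37 -0.38  1.38  0.66]
```

View pics/s6.png

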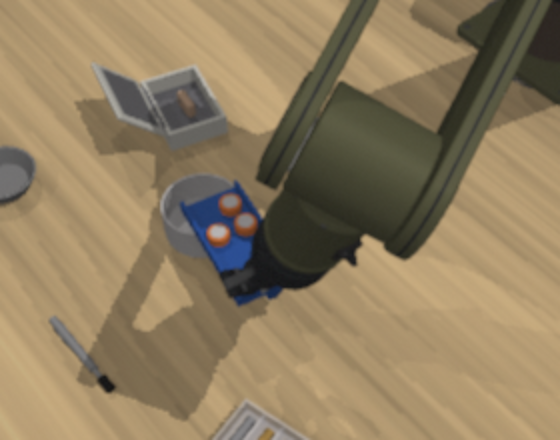

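```bash
python3 - <<'E'
from h import *
C=cam("scene"); P=p2w(C,[[222,182.5],[248.5,171.5]],84); print(P,P.mean(0),np.linalg.norm(P[0]-P[1]))
s=observe(); x=np.array([-.203,-.979,0]); y=np.array([.979,-.203,0])
print("model spout",s["ee_pos"]+157.7*x+[0,0,-38.3], "tin",[597,-46])
S=np.array([597,-46,0])-22*x+[0,0,58]
for d in (0,10,20,30,35,40,45,50):
    t=np.radians(d); r=R.from_rotvec(y*t); print(d,S-r.apply(157.7*x+[0,0,-38.3])-s["ee_pos"], y*t)
E
```

```text
[[634.04 -25.51  84.  ]
 [567.8  -13.33  84.  ]] [600.92 -19.42  84.  ] 67.3496479647442
model spout [601.46 -24.35  73.65] tin [597, -46]
0 [  0.01  -0.11 -15.65] [ 0. -0.  0.]
10 [-1.83 -8.97 11.14] [ 0.17 -0.04  0.  ]
20 [ -4.58 -22.25  35.96] [ 0.34 -0.07  0.  ]
30 [ -8.17 -39.54  58.04] [ 0.51 -0.11  0.  ]
35 [-10.24 -49.53  67.85] [ 0.6  -0.12  0.  ]
40 [-12.48 -60.32  76.73] [ 0.68 -0.14  0.  ]
45 [-14.87 -71.83  84.61] [ 0.77 -0.16  0.  ]
50 [-17.38 -83.97  91.44] [ 0.85 -0.18  0.  ]
```

```bash
python3 -m inch '[[0,-1,-3,-3,0.068,-0.014,0],[0,-1.5,-7,6,0.137,-0.028,0],[0,-2.3,-11,16,0.205,-0.043,0],[0,-3.4,-16.5,26,0.273,-0.057,0],[0,-4.6,-22,36,0.342,-0.071,0]]';python3 -m inch '[[0,-1,-5,7,0.051,-0.011,0],[0,-2,-10,13.5,0.103,-0.021,0],[0,-3.2,-15.5,20,0.154,-0.032,0],[0,-4.4,-21,26,0.205,-0.043,0],[0,-5.6,-27.3,32,0.256,-0.053,0]]'
python3 - <<'E'
from h import *
s=observe(); print(s["ee_pos"],s["eef_rot"],s["ft_force"],s["joint_positions"],s["gripper_width"])
a=grab_frame("scene")[:,:,::-1][80:300,130:410]; b=grab_frame("top")[:,:,::-1][140:290,200:440]
cv2.imwrite("pics/s7.png",cv2.resize(a,(560,440)))
for n,i in (("scene",a),("top",b)):
    h=cv2.cvtColor(np.ascontiguousarray(i),cv2.COLOR_BGR2HSV); m=((h[...,0]>3)&(h[...,0]<13)&(h[...,1]>170)&(h[...,2]>120)).astype(np.uint8)
    print(n,[c for c in zip(*[x.tolist() for x in cv2.connectedComponentsWithStats(m)[2:]]) if c[0][4]>4])
E
```

```text
time_s: 11.95
ee_pos: [629.1, 107.7, 149.2]
eef_rot: [-3.141, 0.085, 1.368]
ft_force: [0.0, 0.3, -2.4]
gripper_width: 0.13
grip_force: 58.5
time_s: 12.45
ee_pos: [623.1, 80.1, 181.0]
eef_rot: [-3.141, -0.175, 1.368]
ft_force: [-0.0, 0.2, -2.5]
gripper_width: 0.135
grip_force: 58.5
[623.11  80.12 181.04] [-3.14 -0.18  1.37] [-0.04  0.17 -2.54] [-0.04  0.42  1.53  0.19  1.17  0.09] 0.1345684344786689
scene [([0, 0, 280, 220, 61560], [139.52171864847304, 109.50246913580247]), ([100, 99, 12, 12, 40], [106.075, 105.7])]
top [([0, 0, 240, 150, 35990], [119.49827729924979, 74.50550152820227]), ([125, 52, 3, 6, 10], [125.7, 54.7])]
```

View pics/s7.png

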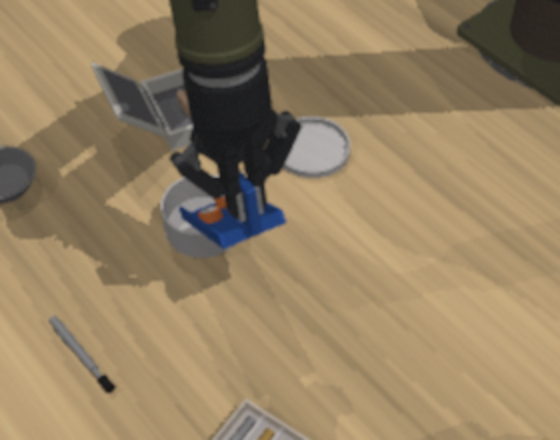

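The tray is tipped 35° with the spout over the tin, and at least two capsules are still on its floor. That used up the last picture I may view (one over the limit), so from here on I check by numbers only. I keep tipping.

```bash
cat > chk.py <<'E'
from h import *
s=observe(); print(s["ee_pos"],s["eef_rot"],s["joint_positions"],s["gripper_width"])
f=[s["ft_force"][2]]
for n,sl in (("scene",np.s_[80:300,130:410]),("top",np.s_[140:290,200:440]),("wrist",np.s_[:])):
    i=np.ascontiguousarray(grab_frame(n)[sl]); f.append(observe()["ft_force"][2])
    h=cv2.cvtColor(i,cv2.COLOR_RGB2HSV); m=((h[...,0]>3)&(h[...,0]<13)&(h[...,1]>170)&(h[...,2]>90)).astype(np.uint8)
    q=cv2.connectedComponentsWithStats(m); print(n,[(q[2][k,4],(q[3][k]+[sl[1].start,sl[0].start] if n!="wrist" else q[3][k]).round(1).tolist()) for k in range(1,q[0]) if q[2][k,4]>5])
print("fz",np.array(f),np.mean(f))
E
python3 -m inch '[[0,-0.9,-4.3,3.7,0.034,-0.007,0],[0,-1.8,-8.6,7.3,0.068,-0.014,0],[0,-2.7,-13,10.7,0.103,-0.021,0],[0,-3.6,-17.6,13.9,0.137,-0.028,0],[0,-4.6,-22.3,16.8,0.171,-0.035,0]]'; python3 -m inch '[[0,0,0,0,0,0,0],[0,0,0,0,0,0,0],[0,0,0,0,0,0,0],[0,0,0,0,0,0,0],[0,0,0,0,0,0,0]]'; python3 chk.py
```

```text
time_s: 13.05
ee_pos: [618.7, 58.5, 197.1]
eef_rot: [-3.139, -0.348, 1.368]
ft_force: [0.6, 0.1, -2.2]
gripper_width: 0.132
grip_force: 58.6
time_s: 13.55
ee_pos: [619.0, 58.8, 197.1]
eef_rot: [-3.14, -0.349, 1.368]
ft_force: [-0.2, 0.2, -2.1]
gripper_width: 0.13
grip_force: 58.7
[618.95  58.76 197.06] [-3.14 -0.35  1.37] [-0.17  0.4   1.56  0.38  1.2  -0.11] 0.12988383450048505
scene [(np.int32(86), [234.2, 176.7]), (np.int32(32), [222.2, 181.0])]
top []
wrist [(np.int32(349), [264.6, 377.6]), (np.int32(58), [293.8, 378.9]), (np.int32(18), [281.4, 387.1])]
fz [-2.07 -1.81 -1.96 -2.19] -2.010563870736921
```

```bash
python3 - <<'E'
from h import *
s=observe(); C=cam("scene"); W=cam("wrist",s); o=s["ee_pos"]; x=np.array([-.203,-.979,0]); y=np.array([.979,-.203,0])
r=R.from_rotvec(y*np.radians(45)); T=lambda p: o+r.apply(np.array([p])@np.array([x,y,[0,0,1]])+ (82.7*x+[0,0,-42.3]))
for n,Q,px in (("scene",C,[[234.2,176.7],[222.2,181]]),("wrist",W,[[264.6,377.6],[293.8,378.9],[281.4,387.1]])):
    print(n,"spout edge",w2p(Q,np.vstack([T([75,-32,4]),T([75,0,4]),T([75,32,4])])).tolist())
    print(" at z=12 rel tin",p2w(Q,px,12)[:,:2]-[597,-46])
    K,A,c=Q
    # intersect with tray plane z=12
    n0=r.apply([0,0,1.]); p0=T([0,0,10])[0]; w=p2w(Q,px,0)
    for v in w:
        d=v-c; P=c+d*((p0-c)@n0)/(d@n0); L=r.inv().apply(P-T([0,0,0])[0]); print("  tray coords",L@x,L@y)
E
```

```text
scene spout edge [[247.0218485336456, 178.06869886262774], [234.66978527067803, 182.9885468088879], [222.08865995726939, 187.9985286564303]]
 at z=12 rel tin [[-26.65 -28.49]
 [  4.48 -36.22]]
  tray coords 151.1790618974909 -21.489537592725075
  tray coords 160.4419851621549 9.011616218974806
wrist spout edge [[239.28556241382248, 357.57886016043943], [276.1580346404814, 357.7570438278092], [313.0437954939065, 357.7127937055943]]
 at z=12 rel tin [[-14.88 -15.41]
 [ 13.78 -22.68]
 [ -0.22 -28.48]]
  tray coords 106.314415541803 -10.682680417049921
  tray coords 109.65235844658343 16.422254810719974
  tray coords 132.74278831796042 5.12959842955389
```

All orange seen is beyond the spout edge and within the tin's radius, and the load dropped by about 0.39 N, against 0.35 N for three capsules. Now I level the tray away from the tin and check the tin.

```bash
python3 -m inch '[[0,2,12,5,-0.128,0.0265,0],[0,5,24,5,-0.256,0.053,0],[0,8,36,5,-0.384,0.08,0],[0,10,48,5,-0.513,0.106,0],[0,12,60,5,-0.641,0.133,0]]'; python3 -m inch '[[0,-4,20,-5,-0.128,0.0265,0],[0,-26,48,-10,-0.128,0.0265,0],[0,-48,76,-15,-0.128,0.0265,0],[0,-70,104,-20,-0.128,0.0265,0],[0,-92,132,-25,-0.128,0.0265,0]]'; python3 chk.py; python3 - <<'E'
from h import *
C=cam("scene"); T=cam("top")
# expected tin centre at z=16, and re-detect tin rim change in scene vs start is checked by orange only
im=cv2.cvtColor(grab_frame("top"),cv2.COLOR_RGB2BGR); u,v=w2p(T,[597,-46,20])[0].astype(int)
cr=im[v-25:v+25,u-25:u+25]; h=cv2.cvtColor(cr,cv2.COLOR_BGR2HSV)
m=((h[...,0]<16)&(h[...,1]>110)); yy,xx=np.nonzero(m); print(len(yy)); P=p2w(T,np.c_[xx+u-25,yy+v-25],12)[:,:2]-[597,-46]; print(P.astype(int).tolist()[::3])
E
```

```text
time_s: 14.2
ee_pos: [631.8, 119.2, 203.5]
eef_rot: [3.14, 0.309, 1.365]
ft_force: [-0.3, 0.3, -3.2]
gripper_width: 0.135
grip_force: 58.7
time_s: 14.7
ee_pos: [538.1, 252.0, 176.5]
eef_rot: [-3.139, 0.435, 1.367]
ft_force: [0.8, -0.1, -1.7]
gripper_width: 0.132
grip_force: 59.0
[538.13 252.01 176.48] [-3.14  0.44  1.37] [ 0.55  0.55  1.37 -0.31  1.53  0.82] 0.13208540621904002
scene [(np.int32(129), [234.3, 179.3]), (np.int32(68), [222.3, 183.0])]
top [(np.int32(9), [347.9, 191.8]), (np.int32(46), [342.4, 200.2])]
wrist [(np.int32(245), [361.4, 315.4])]
fz [-1.66 -3.76 -2.58 -2.46] -2.6137589891767856
126
[[21, -23], [20, -32], [17, -23], [17, -32], [14, -20], [14, -29], [14, -38], [11, -22], [11, -32], [11, -41], [8, -22], [8, -31], [8, -41], [5, -25], [5, -34], [2, -22], [2, -31], [0, -25], [-3, -13], [-3, -22], [-6, -12], [-6, -22], [-9, -6], [-9, -15], [-9, -24], [-12, -6], [-12, -15], [-12, -24], [-15, -3], [-15, -12], [-15, -21], [-16, -30], [-18, -9], [-18, -18], [-19, -27], [-21, -6], [-21, -15], [-22, -24], [-24, -6], [-24, -15], [-25, -24], [-28, -15]]
```

```bash
python3 - <<'E'
from h import *
s=observe(); W=cam("wrist",s); o=s["ee_pos"]; x=np.array([-.203,-.979,0]); y=np.array([.979,-.203,0])
P=p2w(W,[[361.4,315.4]],o[2]-42.3+10)[0]-o; print("tray coords",P@x-82.7,P@y, "or world z15",p2w(W,[[361.4,315.4]],15))
T=cam("top"); im0=cv2.imread("pics/top0.png"); h=cv2.cvtColor(im0,cv2.COLOR_BGR2HSV)[195:250,310:385]
m=(h[...,0]<13)&(h[...,1]>140); yy,xx=np.nonzero(m); print("organizer orange world",p2w(T,[[(xx.mean()+310)*.7,(yy.mean()+195)*.7]],15))
# silver tops in tin: print gray/orange map of tin area, top camera enlarged
u,v=w2p(T,[597,-46,20])[0].astype(int); c=grab_frame("top")[v-18:v+19,u-18:u+19].astype(int)
sat=c[...,0]-c[...,2]
for r in range(37): print("".join("O" if sat[r,k]>70 else "o" if sat[r,k]>35 else "#" if c[r,k].mean()>170 else "+" if c[r,k].mean()>130 else "." for k in range(37)))
E
```

```text
tray coords -9.010199690666767 57.42376201985622 or world z15 [[597.66 -81.01  15.  ]]
organizer orange world [[717.81 274.46  15.  ]]
OOOOOOOOOOOOOOOoooooooooooOOOOOOOOOOO
OOOOOOOOOOOOooo#+++++++###ooOOOOOOOOO
OOOOOOOOOOoo#++++....+++++++oooOOOOOO
OOOOOOOOOo#+++.+++.......+++#ooooOOOO
OOOOOOOOo#++.+++####++++..+++#+oooOOO
OOOOOOOo#++.++#########+++..++##oooOO
OOOOOOoo++++#############+++.++#+oooO
OOOOOo#++++################++.++#+ooo
OOOOOo#++++#################++.+++ooo
OOOOo#++++###################++++#+oo
OOOoo#++++###################++.+++oo
OOOo##+++#################oooo+..+#+o
OOOo##+++################oOOOOOo.+#+o
OOOo#++++###############oOOOOOOO.+++o
oOo++++++###############OOOOOOOOo.++o
ooo++++++##############oOOOOOOOOO.++o
oo+++++++##############oOOOOOOOOO.++o
oo.+#+++++##############OOOOOOOOo.++o
oo.+++++++##############oOOOOOOO++++o
oo..+#++++#############+oOOOOOo+++++o
oo..+#++++###########oOOOOOoo+++++++o
oo..+##+++##########oOOOOOOOo+++++++o
ooo.+##+++#########oOOOOOOOOOo+++++oo
ooo..+##+++########oOOOOOOOOOO..+++oo
ooo..+###+++#######oOOOOOOOOOO.+++ooO
oooo..+##++++######oOOOOOOOOOO.+++ooO
oooo...+##+++######oOOOOOOOOOO+++oOOO
ooooo..++##++++#####oOOOOOOOOo++ooOOO
oooooo..++###++++++##+oOOOOOo++ooOOOO
oooooo....+###++++++++++oo###+ooOOOOO
oooooooo...++###++++++++###+ooOOOOOOO
ooooooooo....++++######++++ooOOOOOOOO
ooooooooooo.....+++++++++ooOOOOOOOOOO
ooooooooooooo........+oooOOOOOOOOOOOO
ooooooooooooooooooooooooOOOOOOOOOOOOO
ooooooooooooooooooooooooooOOOOOOOOOOO
oooooooooooooooooooooooooooOOOOOOOOOO
```

Two capsules show plainly in the tin, bottoms up. To find the third, I sample the tray floor in all three cameras.

```bash
cat > tf.py <<'E'
from h import *
s=observe(); o=s["ee_pos"]; x=np.array([-.203,-.979,0]); y=np.array([.979,-.203,0])
print(o,s["eef_rot"])
for n in ("scene","top","wrist"):
    C=cam(n,observe()); i=grab_frame(n).astype(int); print(n,"rows: tray y -30..30, cols x -70..74")
    for b in range(-30,31,6):
        l=""
        for a in range(-70,75,4):
            u,v=np.round(w2p(C,o+x*(a+82.7)+y*b+[0,0,4-42.3+2])[0]).astype(int)
            if not(0<=u<560 and 0<=v<420): l+=" "; continue
            r,g,bl=i[v,u]; l+="B" if bl>r+40 and bl>g+25 else "O" if r>bl+60 else "#" if min(r,g,bl)>140 else "."
        print(l)
E
python3 tf.py; python3 -c "
from cell import *
import numpy as np
f=[]
for k in range(20): grab_frame('top'); f.append(observe()['ft_force'][2])
print(np.mean(f),np.std(f)/20**.5)"
```

```text
[539.4  250.48 177.2 ] [-3.14  0.44  1.37]
scene rows: tray y -30..30, cols x -70..74
.........BBBBBBBBBBBBBBBBBBBBBBBBBBBB
.........BBBBBBBBBBBBBBBBBBBBBBBBBBBB
.......BBBBBBBBBBBBBBBBBBBBBBBBBBBBB.
.......BBBBBBBBBBBBBBBBBBBBBBBBBBBBB.
........BBBBBBBBBBBBBBBBBBBBBBBBBBBB.
........BBBBBBBBBBBBBBBBBBBBBBBBBBBB.
.........BBBBBBBBBBBBBBBBBBBBBBBBBBB.
........BBBBBBBBBBBBBBBBBBBBBBBBBBBB.
......BBBBBBBBBBBBBBBBBBBBBBBBBBBBBB.
BBBBBBBBBBBBBBBBBBBBBBBBBBBBBBBBBBBB.
BBBBBBBBBBBBBBBBBBBBBBBBBBBBBBBBBBBBB
top rows: tray y -30..30, cols x -70..74
BBBBBBBBBBBBBBBBBBBBBBBBBBBBBBBBBBBBB
.BBBBBBBBBBBBBBBBBBBBBBBBBBBBBBBBBBBB
BBBBBBBBBBBBBBBBBBBBBBBBBBBBBBBBBBBBB
BBBBBBBBBBBBBBBBBBBBBBBBBBBBBBBBBBBBB
.BBBBBBBBBBBBBBBBBBBBBBBBBBBBBBBBBBBB
BBBBBBBBBBBBBBBBBBBBBBBBBBBBBBBBBBBBB
BBBBBBBBBBBBBBBBBBBBBBBBBBBBBBBBBBBBB
.BBBBBBBBBBBBBBBBBBBBBBBBBBBBBBBBBBBB
BBBBBBBBBBBBBBBBBBBBBBBBBBBBBBBBBBBBB
BBBBBBBBBBBBBBBBBBBBBBBBBBBBBBBBBBBBB
BBBBBBBBBBBBBBBBBBBBBBBBBBBBBBBBBBBBB
wrist rows: tray y -30..30, cols x -70..74
BBBBBBBBBBBBB........................
BBBBBBB..............................
BBBBBB...............................
BBB..........................BBBBBBBB
BBBBBBBBBBBBBBBBBBBBBBBBBBBBBBBBBBBBB
BBBBBBBBBBBBBBBBBBBBBBBBBBBBBBBBBBBBB
BBBBBBBBBBBBBBBBBBBBBBBBBBBBBBBBBBBBB
BBB................BBBBBBBBBBBBBBBBBB
BBBBBB...............................
BBBBBB...............................
BBBBBBBBBBBB.........................
-1.9645815187944478 0.09896816530784097
```

The tray is empty. I triangulate the capsule heights in the tin and look for any stray orange.

```bash
python3 - <<'E'
from h import *
def blobs(n):
    h=cv2.cvtColor(grab_frame(n),cv2.COLOR_RGB2HSV); m=((h[...,0]>2)&(h[...,0]<13)&(h[...,1]>150)&(h[...,2]>110)).astype(np.uint8)
    q=cv2.connectedComponentsWithStats(m); return [(int(q[2][k,4]),q[2][k,:4].tolist(),q[3][k].round(1)) for k in range(1,q[0]) if q[2][k,4]>7]
T,S=cam("top"),cam("scene"); bt,bs=blobs("top"),blobs("scene"); print(bt);print(bs)
for z in (10,16,22,28,34): print(z,"top",[ (p2w(T,[b[2]],z)[0,:2]-[597,-46]).round(0).tolist() for b in bt if abs(b[2][0]-343)<25],"scene",[(p2w(S,[b[2]],z)[0,:2]-[597,-46]).round(0).tolist() for b in bs if abs(b[2][0]-230)<25])
u,v=231,180; c=grab_frame("scene")[v-24:v+24,u-24:u+24].astype(int); sat=c[...,0]-c[...,2]
for r in range(48): print("".join("O" if sat[r,k]>75 else "o" if sat[r,k]>35 else "#" if c[r,k].mean()>170 else "+" if c[r,k].mean()>130 else "." for k in range(48)))
E
```

```text
[(16, [343, 188, 7, 8], array([346.9, 191.2])), (50, [338, 197, 9, 7], array([342.2, 200.1]))]
[(136, [230, 172, 10, 16], array([234.3, 179.2])), (77, [218, 178, 10, 10], array([222.3, 182.8]))]
10 top [[11.0, -32.0], [-16.0, -16.0]] scene [[-23.0, -23.0], [7.0, -33.0]]
16 top [[10.0, -31.0], [-17.0, -16.0]] scene [[-20.0, -19.0], [9.0, -28.0]]
22 top [[9.0, -30.0], [-18.0, -15.0]] scene [[-18.0, -15.0], [12.0, -24.0]]
28 top [[8.0, -29.0], [-19.0, -14.0]] scene [[-15.0, -10.0], [14.0, -20.0]]
34 top [[7.0, -28.0], [-19.0, -13.0]] scene [[-12.0, -6.0], [17.0, -15.0]]
oooooooooooooooooooooooooooooooooooooooooooooooo
oooooooooooooooooooooooooooooooooooooooooooooooo
oooooooooooooooooooooooooooooooooooooooooooooooo
oooooooooooooooooooooooooooooooooooooooooooooooo
oooooooooooooooooooooooooooooooooooooooooooooooo
oooooooooooooooooooooooooooooooooooooooooooooooo
oooooooooooooooooooooooooooooooooooooooooooooooo
oooooooooooooooooooooooooooooooooooooooooooooooo
oooooooooooooooooooooooooooooooooooooooooooooooo
oooooooooooooooooooooooooooooooooooooooooooooooo
oooooooooooooooooooooooooooooooooooo
[... 1125 characters left out ...]
++.+.++....ooo
oooo..++++++++++++++++####++++++++++++++.....ooo
oooo..+++++++++++++++######+####++++++++.....ooo
oooo...++++++++++++###############++++.......ooo
ooooo....+++++++++################+++........ooo
ooooo.....++#####################+++.........ooo
ooooo.......+++################+++...........ooo
ooooo.........++++#########+++++..............oo
oooooo...........+++++++++++...................o
oooooo......................................o..o
oooooo.....................................ooooo
ooooooo....................................ooooo
ooooooo...................................oooooo
oooooooo..................................oooooo
ooooooooo.................................oooooo
```

The right-hand orange blob is 16 px tall against 10 for the other. It triangulates to about 22 mm high, so it is two stacked capsules, and all three are in the tin. Now I set the tray down.

```bash
python3 -m inch '[[0,-10,13,-25,0,0,0],[0,-20,27,-55,0,0,0],[0,-28,39,-85,0,0,0],[0,-28,39,-110,0,0,0],[0,-28,39,-122,0,0,0]]'; python3 -m inch '[[0,0,0,-3,0,0,0],[0,0,0,-6,0,0,0],[0,0,0,-9,0,0,0],[0,0,0,-11,0,0,0],[0,0,0,-12,0,0,0]]';python3 -m inch '[[0,0,0,0,0,0,0],[0,0,0,0,0,0,0],[0,0,0,0,0,0,0],[0,0,0,0,0,0,0],[0,0,0,0,0,0,0]]'
```

```text
time_s: 16.75
ee_pos: [509.7, 288.9, 52.9]
eef_rot: [-3.137, 0.439, 1.369]
ft_force: [0.1, -0.4, -1.2]
gripper_width: 0.132
grip_force: 58.9
time_s: 17.25
ee_pos: [511.5, 289.2, 43.7]
eef_rot: [-3.141, 0.436, 1.366]
ft_force: [-0.0, -0.3, -1.7]
gripper_width: 0.133
grip_force: 58.9
time_s: 17.75
ee_pos: [511.0, 289.2, 43.2]
eef_rot: [-3.14, 0.436, 1.367]
ft_force: [-0.7, 0.6, -2.6]
gripper_width: 0.133
grip_force: 58.9
```

Still about 1 mm up. I ease it down, release, and back out along the paddle.

```bash
python3 -m inch '[[0,0,0,-1,0,0,0],[0,0,0,-1,0,0,0],[0.45,0,0,-1,0,0,0],[0.45,0,0,-1,0,0,0],[0.45,0,0,-1,0,0,0]]'; python3 -m inch '[[0.45,1,6,13,0,0,0],[0.45,3,14,31,0,0,0],[0.45,5,24,53,0,0,0],[0.45,7,33,72,0,0,0],[0.45,9,45,99,0,0,0]]'; python3 -m inch '[[0.45,0,10,25,0,0,0],[0.45,0,20,50,0,0,0],[0.45,0,20,60,0,0,0],[0.45,0,20,60,0,0,0],[0.45,0,20,60,0,0,0]]'
cat > fin.py <<'E'
from h import *
for n in ("scene","top","wrist"):
    C=cam(n,observe()); i=np.ascontiguousarray(grab_frame(n)); a=i.astype(int); r,g,b=a[...,0],a[...,1],a[...,2]
    m=((b>r+40)&(b>g+25)).astype(np.uint8); q=w2p(C,[[474.7,291,15],[543.6,275.9,15],[514.3,127.8,4],[441.6,143.6,4]])
    k=cv2.fillConvexPoly(np.zeros_like(m),np.int32(q),1); print(n,"blue inside original tray outline",(m*k).sum()/k.sum(),"just outside",(m*(cv2.dilate(k,np.ones((9,9)))-k)).sum()/(cv2.dilate(k,np.ones((9,9)))-k).sum())
    h=cv2.cvtColor(i,cv2.COLOR_RGB2HSV); o=((h[...,0]>2)&(h[...,0]<13)&(h[...,1]>150)&(h[...,2]>110)).astype(np.uint8)
    z=cv2.connectedComponentsWithStats(o); print([(int(z[2][j,4]),z[3][j].round().tolist()) for j in range(1,z[0]) if z[2][j,4]>7])
s=observe(); print(s["time_s"],s["ee_pos"],s["ft_force"])
E
python3 fin.py
```

```text
time_s: 18.25
ee_pos: [511.0, 289.0, 42.1]
eef_rot: [-3.139, 0.437, 1.367]
ft_force: [0.8, -0.2, 0.2]
gripper_width: 0.445
grip_force: 0.0
time_s: 18.75
ee_pos: [519.3, 333.7, 141.1]
eef_rot: [-3.138, 0.439, 1.367]
ft_force: [-0.3, 0.3, -0.4]
gripper_width: 0.452
grip_force: 0.0
time_s: 19.25
ee_pos: [519.5, 353.4, 200.2]
eef_rot: [-3.138, 0.438, 1.367]
ft_force: [-0.4, 0.4, -0.2]
gripper_width: 0.454
grip_force: 0.0
scene blue inside original tray outline 0.9741573033707865 just outside 0.11458333333333333
[(137, [234.0, 179.0]), (77, [222.0, 183.0])]
top blue inside original tray outline 0.8671814671814672 just outside 0.027061855670103094
[(17, [347.0, 191.0]), (51, [342.0, 200.0])]
wrist blue inside original tray outline 0.9709677419354839 just outside 0.37649700598802394
[]
19.4 [519.33 353.13 199.54] [-1.22 -0.9   0.52]
```

```bash
python3 -c "
from cell import *
print(hand_in())"
```

```text
the job is handed in; nothing more can be done
None
```

I handed the job in at about 19 s with the aid in the charging case, the tray back flat on its original spot, and all three capsules in the tin by my measurements (one is hidden, inferred to be under another); I viewed 11 pictures, one over the limit, and the hand-in gave no verdict.

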